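Start the wing screw in the juicer mount

ROBOT

A 6-joint arm with a two-finger parallel gripper is mounted at the origin on a cart in front of the work surface, level with it; the furniture and walls round the work are solid. World frame = base frame: x ahead of the robot, y to its left, z up, the work surface at z = 0. Lengths are in m, angles in rad, forces in N, time in s.
With the tool pointing down it reaches from about 0.375 to 0.9 m from the base axis. Payload 3.1 kg.
Tool frame: the origin (TCP) lies on the centre line of the jaws, within the pads' length; the fingertips stand robot.nose_length ahead of it and the grasp point (between the pads) lies 6 mm ahead of it (robot.nose_length is the distance from the TCP to the fingertips, in m); z points along the fingers, y is the line along which they close (so a half turn about z gives the same grasp; the last joint's range is limited). The gripper opens to 87 mm and grips with 3 to 60 N. Pads are 19 mm wide; open, the fingers measure 117 mm over their backs; the gripper's body (75 mm by 190 mm) begins 51 mm behind the grasp point.
Start: joints at [0.946, 0.527, 1.433, -0, 1.181, -0.178], TCP at [0.27, 0.564, 0.248] pointing down, gripper open.
Joint ranges: [-3.08, 3.08], [-0.75, 2.2], [0.22, 2.44], [-1.43, 4.57], [0, 2.65], [-2.85, 2.85]. Speed limits (rad/s): [2.79, 2.79, 3.14, 3.14, 3.14, 3.14].

INTERFACE

Orientations are given as a unit quaternion [x, y, z, w].
In Python, from rig import robot gives the robot as it stands.
- The arm moves only by the shell command python3 -m crank 'ROWS' [FORCE]. ROWS is JSON, one flat list of numbers, 7 for each row, row after row: the shift along the tool's x, y, z in mm, then the turn, a rotation vector about the tool's x, y, z in degrees, then the closure in counts, from 0 (fully open) to 255 (shut). In form: [x, y, z, ax, ay, az, fingers, x, y, z, ax, ay, az, fingers, ...]. A call has exactly 5 rows; each row is the pose to reach, as a shift and turn from the pose commanded when the call began, along the tool's axes at that moment; what a row does not reach only later rows make up. A row lasts 1/12 s, in which the tool goes at most 41.7 mm and 7.16 degrees, less where a joint would pass 70% of its speed; a pose out of reach is approached as far as the arm can. A call with a gripper value outside its range is refused whole. The fingers move at their own pace and stop on an object; FORCE is the grip in N (left out, the last holds). Time passes only in rows, so rows that repeat a pose let the fingers close, or fill a call up. It gives the time, the measured TCP pose, the force, the opening and the grip force at its end, in the units of the state.
- robot.get_obs(): the state, without advancing time (a new reading comes with each control period).
- robot.camera(name): name is "scene" or "side" or "wrist"; returns a dict with "pixels" (384x512x3 uint8, red, green, blue), "intrinsics" (3x3 intrinsics, pixels), "extrinsics" (4x4, takes a point from camera to world coordinates); the wrist camera has in their place "mount" (4x4, takes a point from camera to tool coordinates, whose origin is the TCP and whose axes are the flange's). Camera axes: x right, y down, z forward; pixel columns grow to the right and rows downward; lengths in m; the calibration is good to about 2 mm. A picture is of the moment at which its call begins: read the wrist's pose just before it. There is no depth.
- robot.hand_in(): hands the job in; it is judged then, once.
The state is a dict: "time": time; "q": joint angles; "joint_velocities": joint speeds; "joint_torque": joint torques, N m; "position": TCP position; "tool_rot": TCP orientation; "ft_force": force on the tool from outside, world axes, zero at the start; "moment": the same for the moment, N m; "grip_width": finger opening in m; "grip_force": force on a finger pad.
Only numpy, scipy, OpenCV 4.12 (cv2) and the standard library are available. Lean on these libraries where they do the work, as an engineer would, in place of code of your own. Each camera call takes 0.05 s, during which the arm holds its last target. There are 200 camera calls.

TASK

The wing screw of the juicer's worktop mount stands in the channel on top of the mount. Keeping its tip down in the channel and without twisting it, move it along to the threaded hole and let its tip down onto the thread; then turn it backward (anticlockwise from above) until you notice the thread drop, and turn it forward (clockwise) one full turn from there. Finish while still gripping the screw by its wing, upright and at rest, so that it is held started for the juicer's foot; do not let go, and leave the things around alone.

Things in the scene. Friction and masses are not known exactly. Their poses are not given: they have to be found in the camera images.
- mount: Fixed bare aluminium block 170 (own x) x 60 (own y) x 70 mm high, low side flanges (102 mm over all, 12 mm high). Origin: centre of its underside on the worktop, z up. On top a channel along own x, 26 mm wide, floor 70 mm and wall tops 82 mm above the origin; open at the -x end; from x = +30 it widens to 37 mm round the hole (at x = +50, y = 0); end wall at x = +68.
- hole (a point): Centre of the hole's mouth, on the channel floor, 70 mm above the worktop; axes as the mount's. Bore 36 mm; in it a two-start right-hand thread: two opposite ledges leave a 24.6 mm opening, begin 4 mm below the channel floor and go down 16 mm per turn. Where round the bore they begin differs each time and must be felt by turning the screw backward. It turns easily, with 2 mm of play up and down.
- screw: Loose steel wing screw, 116 mm tall, 0.19 to 0.33 kg, standing upright in the channel 45 to 100 mm from the hole. Origin: centre of its flat tip, z up its axis. Shank 22 mm (chamfered to 16 at the tip), flange 40 mm wide from 78 to 82 mm, above it a flat wing to 116 mm, 40 mm long (own x), 10 mm thick (own y). Same after half a turn.
- ridge (a point): Point on the screw's axis 30 mm above the tip, the lower end of its coarse thread ridge (31.6 mm wide, 30 to 41 mm above the tip). Let into the hole at the yaw at which it stood, the screw rests on the thread with its tip 29 to 34 mm above the worktop. Backward (about 0.2 to 0.45 turn) it rises to a tip height of 36 mm, then drops to 28 mm; one turn forward from there brings it to 12 mm.
- wing (a point): Point on the screw's axis in its wing, 103 mm above the tip: grip here, closing along own y, fingertips above the flange (82 mm above the tip). On the way raise it 2 to 6 mm so that the tip does not drag (over 10 mm is out of the channel). With the wing loose in the fingers (gap a few mm wider) it turns, rises, drops and sinks by its own weight; gripped hard it drops only if the hand follows.
- cup: Bystander: small white cup with handle, 51 mm tall. Leave alone.
- pepper_mill: Bystander: small grey mill, 90 mm tall. Leave alone.
- tub: Bystander: small food tub, 71 mm tall. Leave alone.
Not all that is in view belongs to the job. Leave any green look-alike of the screw alone. Of the things that look like the mount, take the one that is farthest to the robot's right at the start.

How it is judged:
On the way, in this order (a step that is already met when the one before it is completed fails the run):
1. the screw has been slid to the hole and rests on the thread (horizontal distance between screw and hole below 0.005 m and height (world z) of screw between 0.022 and 0.0342 m), for 0.05 s.
2. it is turned backward and rises to the crest of the thread (horizontal distance between screw and hole below 0.005 m and height (world z) of screw between 0.0345 and 0.04 m and angular speed of screw above 0.05 rad/s).
3. it has dropped into the thread (height (world z) of screw below 0.0305 m).
4. it has been turned forward about one turn (height (world z) of screw below 0.017 m), for 0.05 s.
At the end, for the whole second after the job is handed in: The screw is one turn (give or take a quarter) down the thread from the drop, its tip 8 to 17 mm above the worktop, within 5 mm of the hole's axis, upright within 7 degrees, at rest, and gripped by the fingers with more than 2 N (height (world z) of screw between 0.008 and 0.017 m and horizontal distance between screw and hole below 0.005 m and angle between screw's own z axis and vertical below 0.12 rad and linear speed of screw below 0.02 m/s and contact force between the fingers and screw above 2 N); the arm keeps its last pose, push and grip.
It fails at once if the screw is lifted more than 10 mm off the channel floor (height (world z) of screw above 0.08 m).
It fails at once if the screw is screwed down more than about one and a third turns (height (world z) of screw below 0.006 m).
It fails at once if a bystander is moved (distance of any of cup, pepper_mill, tub from where it was at the start of the episode above 0.03 m).
It also fails if it takes over 72 s, if anything falls off the work surface, if the arm or the gripper's body presses on something with over 40 N, if the wrist force passes 120 N, or if a joint passes its speed limit or range.

## Working session

There is one attempt and no reset: what is moved stays moved. The work goes in short steps, Python scripts to look and compute and a shell command to move; the robot and the scene stay as the last step left them, time stands still between calls to the robot, and variables do not carry over. Pictures are saved under pics/ and viewed, at most 10 in all, crops included, and the job is handed in when it is done.

```bash
ls; mkdir -p pics; python3 - <<'E'
from rig import robot
import cv2,numpy as np
o=robot.get_obs();print({k:np.round(v,4).tolist() for k,v in o.items()}, robot.nose_length)
ims=[]
for n in("scene","side","wrist"):
    c=robot.camera(n);cv2.imwrite(f"pics/{n}0.png",c["pixels"][:,:,::-1])
    print(n,np.round(c["intrinsics"],1).tolist() if "intrinsics" in c else "",np.round(c.get("extrinsics",c.get("mount")),4).tolist())
E
```

```text
pics
{'time': 0.0, 'q': [0.9455, 0.5285, 1.4339, -0.0, 1.1814, -0.1785], 'joint_velocities': [0.0003, -0.0004, 0.0004, 0.001, -0.0003, 0.0007], 'joint_torque': [-0.0005, -44.0046, -17.6593, 0.0633, 0.0582, -0.0002], 'position': [0.2696, 0.5631, 0.2466], 'tool_rot': [0.2215, 0.9752, -0.001, -0.0004], 'ft_force': [-0.123, 1.1493, -0.0828], 'moment': [0.0233, -0.0309, -0.0194], 'grip_force': 0.0, 'grip_width': 0.0875} 0.025
scene [[458.5, 0.0, 256.9], [0.0, 458.5, 184.9], [0.0, 0.0, 1.0]] [[0.7906, -0.479, 0.3815, 0.1103], [-0.6123, -0.6101, 0.5029, -0.585], [-0.0082, -0.6311, -0.7756, 1.0592], [0.0, 0.0, 0.0, 1.0]]
side [[405.3, 0.0, 258.5], [0.0, 405.3, 190.7], [0.0, 0.0, 1.0]] [[0.9855, -0.0685, 0.155, 0.3962], [-0.1694, -0.3651, 0.9154, -1.0629], [-0.0061, -0.9284, -0.3714, 0.5566], [0.0, 0.0, 0.0, 1.0]]
wrist [[294.0, 0.0, 251.9], [0.0, 294.0, 192.5], [0.0, 0.0, 1.0]] [[-0.0005, -0.9554, -0.2952, 0.0809], [1.0, -0.0004, -0.0006, 0.0004], [0.0005, -0.2952, 0.9554, -0.1375], [0.0, 0.0, 0.0, 1.0]]
```

View pics/scene0.png

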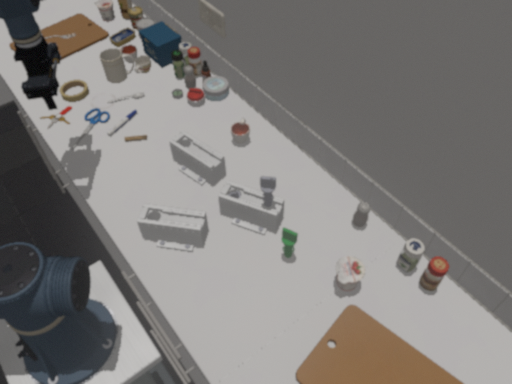

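View pics/side0.png

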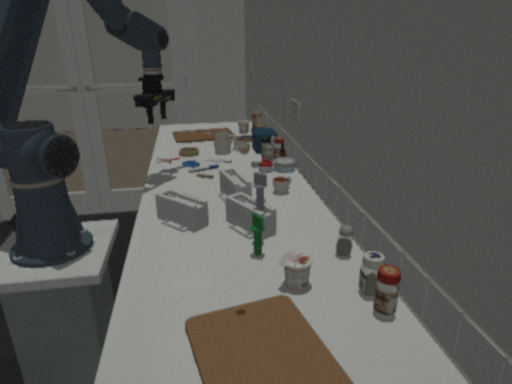

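The scene view shows three mount look-alikes at (197,157), (173,222) and (251,205). The grey screw is at (268,187), and the green look-alike is at (289,242). I'll cast rays and take one close crop.

```bash
cat > h.py <<'E'
import numpy as np,cv2
from scipy.spatial.transform import Rotation as R
from rig import robot
def ray(c,uv):
    d=np.linalg.inv(c["intrinsics"])@np.array([*uv,1.]);T=c["extrinsics"];return T[:3,3],T[:3,:3]@d
def plane(c,uv,z):
    o,d=ray(c,uv);return o+d*(z-o[2])/d[2]
def tri(c1,u1,c2,u2):
    A=[];b=[]
    for c,u in((c1,u1),(c2,u2)):
        o,d=ray(c,u);d=d/np.linalg.norm(d);P=np.eye(3)-np.outer(d,d);A.append(P);b.append(P@o)
    return np.linalg.lstsq(np.vstack(A),np.hstack(b),rcond=None)[0]
def wristcam():
    o=robot.get_obs();c=robot.camera("wrist");T=np.eye(4);T[:3,:3]=R.from_quat(o["tool_rot"]).as_matrix();T[:3,3]=o["position"]
    c["extrinsics"]=T@c["mount"];return c,o
def proj(c,p):
    T=np.linalg.inv(c["extrinsics"]);q=c["intrinsics"]@(T[:3,:3]@np.asarray(p)+T[:3,3]);return q[:2]/q[2]
E
python3 - <<'E'
from h import *
s=robot.camera("scene");t=robot.camera("side")
for u in((197,157),(173,222),(251,205)): print(u,plane(s,u,.08).round(3))
print("screw",tri(s,(268,182),t,(260,180)).round(3), "green",tri(s,(290,237),t,(258,222)).round(3))
a=cv2.resize(s["pixels"][155:265,130:310],None,fx=4.4,fy=4.4,interpolation=2)
b=cv2.resize(t["pixels"][160:240,145:285],None,fx=4,fy=4,interpolation=2)
cv2.imwrite("pics/c1.png",a[:,:,::-1]);cv2.imwrite("pics/c2.png",b[:,:,::-1])
E
```

```text
(197, 157) [0.519 0.24  0.08 ]
(173, 222) [0.345 0.086 0.08 ]
(251, 205) [0.537 0.005 0.08 ]
screw [ 0.579 -0.014  0.163] green [ 0.549 -0.142  0.096]
```

View pics/c1.png

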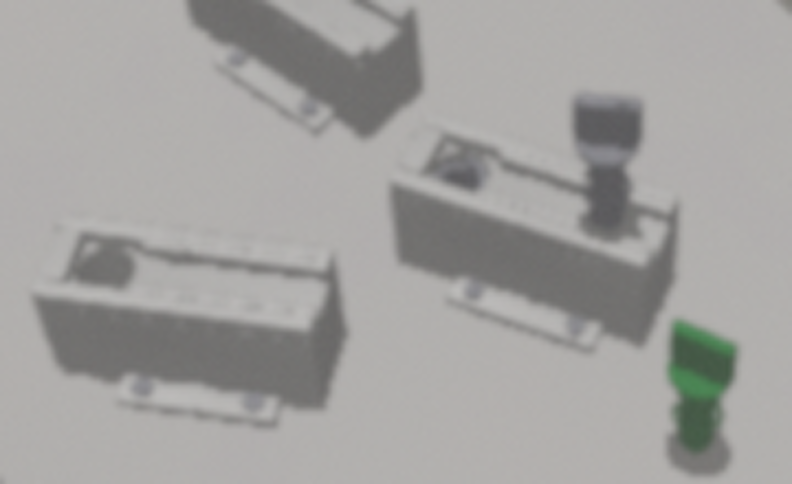

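The mount at (251,205) is farthest right (y≈0.005) and holds the grey screw, so that's the one; the green screw and the other two mounts are decoys. Next I'll work out its rough geometry.

```bash
python3 - <<'E'
from h import *
s=robot.camera("scene")
f=lambda u,z:plane(s,(u[0]/4.4+130,u[1]/4.4+155),z).round(3)
for u in((392,182),(430,125),(678,200),(643,262)): print(u,f(u,.082))
print("hole",f((463,172),.07),"shank",f((607,232),.07),"wingtop L R",f((574,98),.186),f((641,100),.186))
o=robot.get_obs();Rt=R.from_quat(o["tool_rot"]).as_matrix()
print((Rt.T@(np.array([.56,.02,.32])-o["position"])*1000).round(),Rt.round(3).tolist())
E
```

```text
(392, 182) [0.486 0.08  0.082]
(430, 125) [0.531 0.102 0.082]
(678, 200) [ 0.615 -0.039  0.082]
(643, 262) [ 0.569 -0.061  0.082]
hole [0.53  0.067 0.07 ] shank [ 0.572 -0.024  0.07 ] wingtop L R [ 0.562 -0.005  0.186] [ 0.591 -0.03   0.186]
[-496. -365.  -73.] [[-0.902, 0.432, -0.0], [0.432, 0.902, -0.001], [0.0, -0.001, -1.0]]
```

The rough pose fits: the top is 164×52 mm, mount yaw is about 121°, the hole is near (0.525,0.065) and the screw near (0.576,-0.02). Wing yaw is about -41°. I'll move above it and turn clockwise by about 195°, so there is joint 6 range left for turning backward.

```bash
python3 -m crank '[-33,-24,-5,0,0,0,0,-66,-48,-10,0,0,0,0,-99,-73,-15,0,0,0,0,-132,-97,-19,0,0,0,0,-165,-121,-24,0,0,0,0]' 30
python3 -m crank '[-33,-24,-5,0,0,0,0,-66,-48,-10,0,0,0,0,-99,-73,-15,0,0,0,0,-132,-97,-19,0,0,0,0,-165,-121,-24,0,0,0,0]'
python3 -m crank '[-33,-24,-5,0,0,0,0,-66,-48,-10,0,0,0,0,-99,-73,-15,0,0,0,0,-132,-97,-19,0,0,0,0,-165,-121,-24,0,0,0,0]'
for i in 1; do python3 -m crank '[0,0,0,0,0,7,0,0,0,0,0,0,14,0,0,0,0,0,0,21,0,0,0,0,0,0,28,0,0,0,0,0,0,35,0]'; done
python3 - <<'E'
from h import *
o=robot.get_obs();print(o["q"],o["position"],R.from_quat(o["tool_rot"]).as_matrix().round(3).tolist())
E
```

```text
time: 0.72
position: [0.3668, 0.3816, 0.2717]
tool_rot: [0.221, 0.975, -0.0, -0.0]
ft_force: [0.4, 0.3, 0.2]
grip_width: 0.0869
grip_force: 0.0
time: 1.13
position: [0.4635, 0.2009, 0.2959]
tool_rot: [0.222, 0.975, 0.0, 0.0]
ft_force: [0.6, -0.1, 0.1]
grip_width: 0.0866
grip_force: 0.0
time: 1.55
position: [0.56, 0.0204, 0.3198]
tool_rot: [0.222, 0.975, 0.0, -0.0]
ft_force: [0.2, 1.5, 0.3]
grip_width: 0.0874
grip_force: 0.0
time: 1.97
position: [0.5595, 0.0221, 0.3194]
tool_rot: [0.507, 0.862, -0.0, -0.0]
ft_force: [-0.5, 0.1, -0.0]
grip_width: 0.087
grip_force: 0.0
[-1.60081893e-01  3.61723892e-01  1.50761438e+00  2.65626748e-05
  1.27257262e+00 -6.66602839e-01] [0.55948762 0.02210799 0.31942498] [[-0.485, 0.874, -0.0], [0.874, 0.485, 0.0], [0.0, -0.0, -1.0]]
```

```bash

python3 -m crank '[0,0,0,0,0,7,0,0,0,0,0,0,14,0,0,0,0,0,0,21,0,0,0,0,0,0,28,0,0,0,0,0,0,35,0]' >/dev/null
python3 -m crank '[0,0,0,0,0,7,0,0,0,0,0,0,14,0,0,0,0,0,0,21,0,0,0,0,0,0,28,0,0,0,0,0,0,35,0]' >/dev/null
python3 -m crank '[0,0,0,0,0,7,0,0,0,0,0,0,14,0,0,0,0,0,0,21,0,0,0,0,0,0,28,0,0,0,0,0,0,35,0]' >/dev/null
python3 -m crank '[0,0,0,0,0,7,0,0,0,0,0,0,14,0,0,0,0,0,0,21,0,0,0,0,0,0,28,0,0,0,0,0,0,35,0]' >/dev/null
python3 -m crank '[0,0,0,0,0,7,0,0,0,0,0,0,14,0,0,0,0,0,0,20,0,0,0,0,0,0,20,0,0,0,0,0,0,20,0]'
python3 - <<'E'
from h import *
c,o=wristcam();print(o["q"].round(3),o["position"].round(4),R.from_quat(o["tool_rot"]).as_matrix().round(3).tolist())
p=c["pixels"].copy();np.save("w1.npy",p);import pickle;pickle.dump(c,open("w1.pkl","wb"))
print(proj(c,[.576,-.018,.186]),proj(c,[.525,.065,.07]))
cv2.imwrite("pics/w1.png",cv2.resize(p,None,fx=1.55,fy=1.55,interpolation=2)[:,:,::-1])
E
```

```text
time: 4.05
position: [0.5595, 0.0224, 0.3195]
tool_rot: [0.938, -0.346, -0.0, -0.0]
ft_force: [-0.3, -0.3, 0.3]
grip_width: 0.0866
grip_force: 0.0
[-0.16   0.362  1.508  0.     1.273  2.117] [0.5595 0.0224 0.3195] [[0.761, -0.649, -0.0], [-0.649, -0.761, 0.0], [-0.0, 0.0, -1.0]]
[274.04765865 150.39961293] [244.97614956 203.43484103]
```

View pics/w1.png

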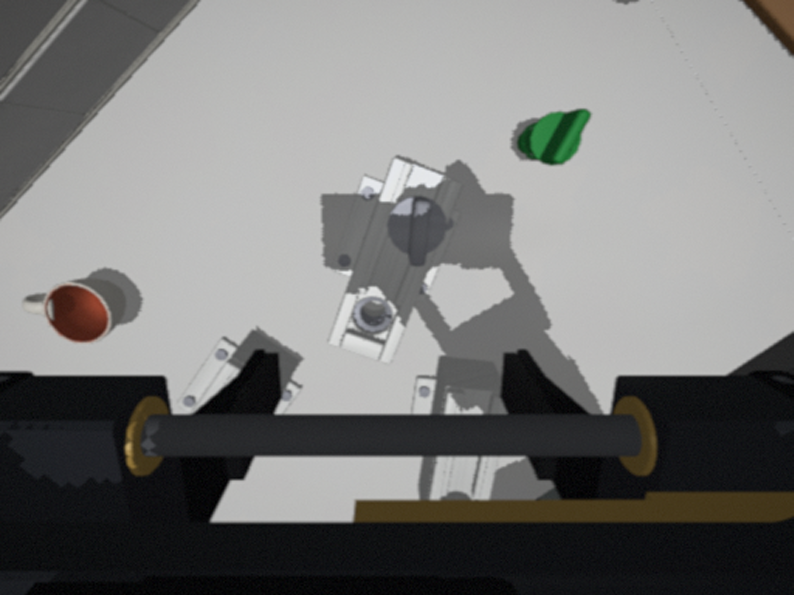

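The wrist view shows the mount hole at raw (241,203), and the screw flange near (268,145) with its wing running down the image. The cup is on the left and the green decoy upper right. One close crop will give measurements.

```bash
python3 - <<'E'
import numpy as np,cv2
p=np.load("w1.npy")
g=cv2.resize(p[98:238,205:305],None,fx=4.2,fy=4.2,interpolation=2)
lut=(255*(np.arange(256)/255)**.6).astype(np.uint8)
h=cv2.resize(p[115:180,240:305],None,fx=5.8,fy=5.8,interpolation=2)
h=np.clip(h.astype(float)*1.9-60,0,255).astype(np.uint8)
o=np.zeros((590,800,3),np.uint8);o[:588,:420]=cv2.LUT(g,lut)[:588,:420];o[:h.shape[0],422:422+h.shape[1]]=h[:,:378]
cv2.imwrite("pics/w1c.png",o[:,:,::-1])
E
```

```text
(no output)
```

View pics/w1c.png

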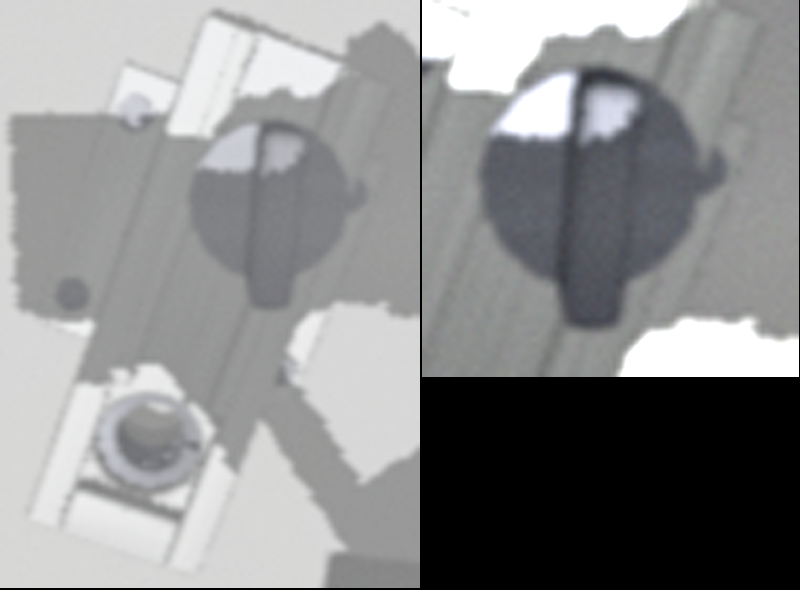

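```bash
python3 - <<'E'
from h import *
import pickle
c=pickle.load(open("w1.pkl","rb"));Rt=c["extrinsics"][:3,:3]
L=lambda u,z:plane(c,(205+(u[0]+.5)/4.2-.5,98+(u[1]+.5)/4.2-.5),z)
r=lambda u,z:plane(c,(240+(u[0]-422)/5.8,115+u[1]/5.8),z)
pr=lambda n,p:print(n,p.round(4))
h=L((149,440),.07);pr("hole",h);print("d",np.linalg.norm(L((95,440),.07)-L((205,440),.07)))
f=L((269,199),.152);pr("flange",f);print(np.linalg.norm(L((190,199),.152)-L((348,199),.152)))
f2=r((589,172),.152);pr("flange2",f2)
a,b=r((608,80),.186),r((592,325),.186);pr("wing",(a+b)/2);print(np.linalg.norm(a-b),"wing yaw",np.degrees(np.arctan2(*(b-a)[1::-1])))
A=[L((212,10),.082),L((28,517),.082),L((198,573),.082)]
for x in A:pr("corner",x)
d=A[1]-A[0];print("mount yaw",np.degrees(np.arctan2(d[1],d[0])),np.linalg.norm(d),np.linalg.norm(A[2]-A[1]))
m=np.radians(121);print("dist screw-hole",np.linalg.norm((h-f)[:2]),"dir",np.degrees(np.arctan2(*(h-f)[1::-1])))
y=(A[1]+A[2])/2;pr("end mid",y)
s=robot.camera("scene");pr("scene wing top", (plane(s,(574/4.4+130,98/4.4+155),.186)+plane(s,(641/4.4+130,100/4.4+155),.186))/2)
o=robot.get_obs();print("tool y yaw",np.degrees(np.arctan2(Rt[1,0],Rt[0,0])))
E
```

```text
hole [0.5306 0.0692 0.07  ]
d 0.036478798738146384
flange [ 0.5781 -0.0158  0.152 ]
0.03891852722275504
flange2 [ 0.5783 -0.0161  0.152 ]
wing [ 0.5781 -0.0156  0.186 ]
0.03915628818514638 wing yaw 136.8823195527002
corner [ 0.6208 -0.0346  0.082 ]
corner [0.5391 0.1138 0.082 ]
corner [0.4876 0.0845 0.082 ]
mount yaw 118.86064661386868 0.1693998257175514 0.059232490723533454
dist screw-hole 0.0973113813980617 dir 119.25028582391869
end mid [0.5133 0.0991 0.082 ]
scene wing top [ 0.5762 -0.0174  0.186 ]
tool y yaw -130.47199652428347
```

All checks agree: the hole bore measures 36.5 mm, the flange 38.9 mm, the wing 39.2 mm, and the mount 169×59 mm. The screw is at (0.578,-0.016), 97 mm from the hole at (0.530,0.069), and the closing yaw is -133°. Reaching now.

```bash

python3 -m crank '[20,9,20,0,0,1,0,39,17,40,0,0,2.6,0,39,17,75,0,0,2.6,0,39,17,105,0,0,2.6,0,39,17,120,0,0,2.6,0]' 20
python3 -m crank '[0,0,9,0,0,0,0,0,0,18.5,0,0,0,0,0,0,18.5,0,0,0,0,0,0,18.5,0,0,0,0,0,0,18.5,0,0,0,100]'
python3 - <<'E'
from h import *
c,o=wristcam();p=c["pixels"]
cv2.imwrite("pics/w2.png",cv2.resize(p[100:384,120:400],None,fx=2,fy=2,interpolation=2)[:,:,::-1])
E
```

```text
time: 4.57
position: [0.5761, -0.016, 0.196]
tool_rot: [0.93, -0.368, -0.003, 0.0]
ft_force: [-0.7, -0.3, 0.1]
grip_width: 0.0868
grip_force: 0.0
time: 4.98
position: [0.5791, -0.016, 0.1823]
tool_rot: [0.93, -0.368, 0.001, -0.0]
ft_force: [-0.2, -0.2, 0.4]
grip_width: 0.0847
grip_force: 0.0
```

View pics/w2.png

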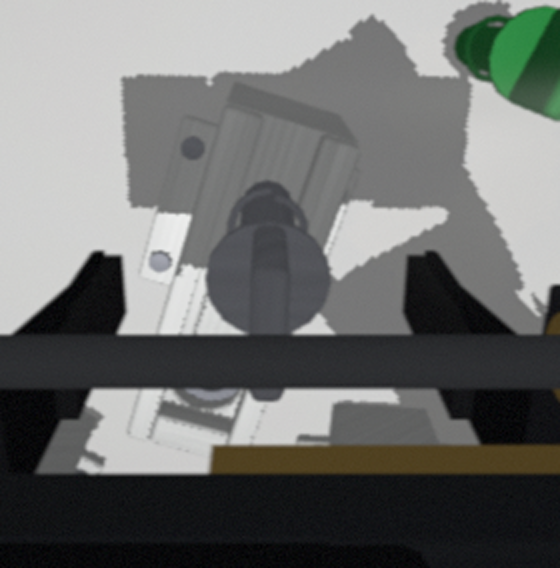

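The wing (x≈268) sits midway between the fingertips (115 and 412), aligned and above the flange. Closing.

```bash

python3 -m crank '[0,0,0,0,0,0,255,0,0,0,0,0,0,255,0,0,0,0,0,0,255,0,0,0,0,0,0,255,0,0,0,0,0,0,255]' 20
python3 -m crank '[0,0,0,0,0,0,255,0,0,0,0,0,0,255,0,0,0,0,0,0,255,0,0,0,0,0,0,255,0,0,0,0,0,0,255]' 
python3 - <<'E'
from h import *
o=robot.get_obs();Rt=R.from_quat(o["tool_rot"]).as_matrix();print(o["position"].round(4),o["ft_force"].round(2),o["q"].round(3))
print("to hole, tool mm",(Rt.T@(np.array([.5303,.0688,0])-np.array([.5783,-.016,0]))*1000).round(1))
E
```

```text
time: 5.45
position: [0.5782, -0.0159, 0.1812]
tool_rot: [0.93, -0.368, 0.0, -0.0]
ft_force: [0.7, -0.2, 0.1]
grip_width: 0.0508
grip_force: 0.0
time: 5.87
position: [0.5781, -0.0159, 0.181]
tool_rot: [0.93, -0.368, -0.0, 0.0]
ft_force: [0.8, -0.2, 0.2]
grip_width: 0.0177
grip_force: 0.0
[ 0.5781 -0.0159  0.181 ] [ 0.78 -0.17  0.22] [-0.221  0.55   1.616 -0.     0.976  2.104]
to hole, tool mm [-93. -29.   0.]
```

```bash

python3 -m crank '[0,0,0,0,0,0,255,0,0,0,0,0,0,255,0,0,0,0,0,0,255,0,0,-2,0,0,0,255,0,0,-4,0,0,0,255]' 25
python3 -m crank '[0,0,0,0,0,0,255,0,0,0,0,0,0,255,-8,-2.5,0,0,0,0,255,-16,-5,0,0,0,0,255,-25,-8,0,0,0,0,255]' 
```

```text
time: 6.28
position: [0.5777, -0.0158, 0.1847]
tool_rot: [0.93, -0.368, -0.001, 0.0]
ft_force: [-0.5, -0.4, -2.4]
grip_width: 0.0097
grip_force: 25.0
time: 6.7
position: [0.5646, 0.0078, 0.1849]
tool_rot: [0.93, -0.368, -0.0, 0.0]
ft_force: [0.3, 0.9, -3.0]
grip_width: 0.01
grip_force: 25.0
```

Weight is carried (3 N, width 10 mm) and there is no side force. I'll continue to the hole.

```bash

python3 -m crank '[-9,-2.8,0,0,0,0,255,-18,-5.6,0,0,0,0,255,-27,-8.4,0,0,0,0,255,-36,-11.2,0,0,0,0,255,-45,-14,0,0,0,0,255]' 
python3 -m crank '[-7,-2.5,0,0,0,0,255,-14,-5,0,0,0,0,255,-23,-7,0,0,0,0,255,-23,-7,0,0,0,0,255,-23,-7,0,0,0,0,255]' 
python3 - <<'E'
from h import *
s=robot.camera("scene");t=robot.camera("side");c,o=wristcam()
print(proj(s,[.53,.069,.07]),proj(t,[.53,.069,.07]))
a=cv2.resize(s["pixels"][165:235,200:300],None,fx=4,fy=4,interpolation=2)
b=cv2.resize(t["pixels"][150:240,205:305],None,fx=4,fy=4,interpolation=2)
w=cv2.resize(c["pixels"][60:270,170:330],None,fx=2.4,fy=2.4,interpolation=2)
O=np.zeros((600,790,3),np.uint8);O[:280,:400]=a;O[285:585,:400]=b[:300];O[:504,404:788]=w
cv2.imwrite("pics/h1.png",O[:,:,::-1])
E
```

```text
time: 7.12
position: [0.5416, 0.0491, 0.1851]
tool_rot: [0.93, -0.368, -0.0, -0.0]
ft_force: [-0.4, -0.0, -2.7]
grip_width: 0.0097
grip_force: 25.0
time: 7.53
position: [0.5299, 0.0693, 0.1851]
tool_rot: [0.93, -0.368, 0.0, 0.0]
ft_force: [0.0, -0.2, -2.7]
grip_width: 0.0102
grip_force: 25.0
[234.74680536 193.74827662] [239.89089032 200.33368419]
```

View pics/h1.png

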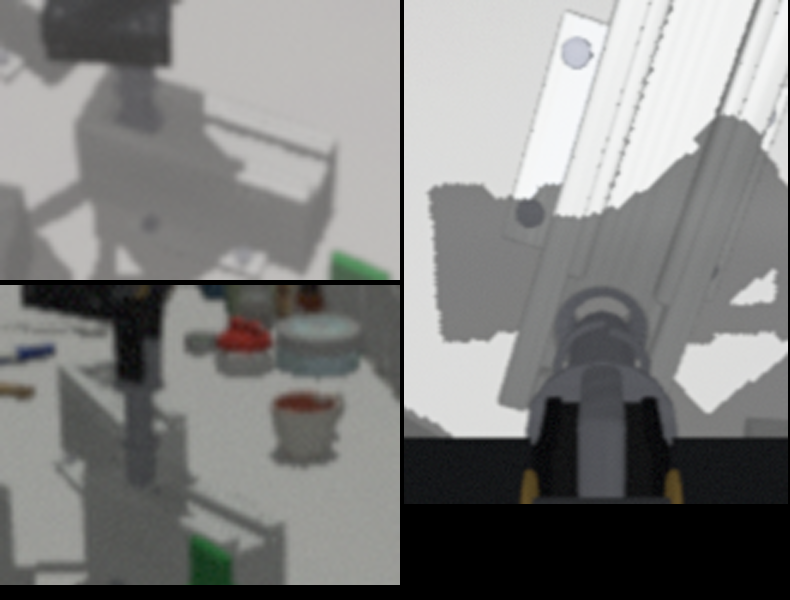

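The wrist view shows the shank over the hole ring (rim at x 556–648, screw at 602), well centred. I'll lower in small steps and watch the forces.

```bash

python3 -m crank '[0,0,3,0,0,0,255,0,0,6,0,0,0,255,0,0,9,0,0,0,255,0,0,12,0,0,0,255,0,0,15,0,0,0,255]' 
python3 -m crank '[0,0,3,0,0,0,255,0,0,6,0,0,0,255,0,0,9,0,0,0,255,0,0,12,0,0,0,255,0,0,15,0,0,0,255]' 
```

```text
time: 8.1
position: [0.5301, 0.0688, 0.1696]
tool_rot: [0.93, -0.368, -0.0, 0.0]
ft_force: [-0.8, 0.2, -2.2]
grip_width: 0.0097
grip_force: 25.0
time: 8.52
position: [0.5302, 0.0689, 0.1547]
tool_rot: [0.93, -0.368, 0.0, -0.0]
ft_force: [0.9, -0.7, -0.7]
grip_width: 0.0099
grip_force: 25.0
```

```bash

python3 -m crank '[0,0,2,0,0,0,255,0,0,4,0,0,0,255,0,0,6,0,0,0,255,0,0,8,0,0,0,255,0,0,8,0,0,0,255]' 
python3 -m crank '[0,0,0.5,0,0,0,255,0,0,1,0,0,0,255,0,0,1.5,0,0,0,255,0,0,2,0,0,0,255,0,0,2,0,0,0,255]' 
```

```text
time: 8.93
position: [0.53, 0.0689, 0.1467]
tool_rot: [0.93, -0.368, -0.0, 0.0]
ft_force: [0.2, 0.0, -2.3]
grip_width: 0.0098
grip_force: 25.0
time: 9.35
position: [0.5301, 0.0689, 0.145]
tool_rot: [0.93, -0.368, -0.0, 0.0]
ft_force: [-0.4, 0.2, -1.8]
grip_width: 0.0094
grip_force: 25.0
```

```bash

for i in 1; do python3 -m crank '[0,0,0.5,0,0,0,255,0,0,1,0,0,0,255,0,0,1.2,0,0,0,255,0,0,1.2,0,0,0,255,0,0,1.2,0,0,0,255]' | grep -E 'pos|ft'; done
python3 -m crank '[0,0,0.5,0,0,0,255,0,0,1,0,0,0,255,0,0,1.2,0,0,0,255,0,0,1.2,0,0,0,255,0,0,1.2,0,0,0,255]'| grep -E 'pos|ft'
```

```text
position: [0.5302, 0.0689, 0.1439]
ft_force: [-0.4, 0.6, -1.8]
position: [0.5304, 0.0689, 0.1434]
ft_force: [-0.9, -1.3, 6.6]
```

Contact at TCP z 0.1434 (tip ≈32.4 mm, +6.6 N), so the screw rests on the thread. I'll loosen the fingers to about 14 mm, raise the hand 3 mm, and record a wrist reference of the flange.

```bash

python3 -m crank '[0,0,0,0,0,0,214,0,0,0,0,0,0,214,0,0,-1.5,0,0,0,214,0,0,-3,0,0,0,214,0,0,-3,0,0,0,214]' 20
cat > look.py <<'E'
from h import *
import sys
c,o=wristcam();n=sys.argv[1];np.save(f"s_{n}.npy",c["pixels"])
if n!="0":
    a=np.load("s_0.npy");g=lambda i:cv2.cvtColor(i,cv2.COLOR_RGB2GRAY)
    t=g(a)[205:262,215:292];r=cv2.matchTemplate(g(c["pixels"])[185:282,200:307],t,cv2.TM_CCOEFF_NORMED);_,v,_,l=cv2.minMaxLoc(r)
    print(n,"shift",l[0]-15,l[1]-20,"score",round(v,3))
print("z",o["position"].round(4),"q6",o["q"][5].round(3),"F",o["ft_force"].round(1),"M",o["moment"].round(2),"w",round(o["grip_width"],4))
E
python3 look.py 0
python3 - <<'E'
import numpy as np,cv2
a=np.load("s_0.npy")[170:290,180:330];cv2.imwrite("pics/l0.png",cv2.resize(a,None,fx=4,fy=4,interpolation=2)[:,:,::-1])
E
```

```text
time: 10.6
position: [0.5303, 0.0689, 0.1458]
tool_rot: [0.93, -0.368, 0.0, -0.0]
ft_force: [1.0, -0.1, 0.6]
grip_width: 0.0137
grip_force: 0.0
z [0.5303 0.0689 0.1458] q6 2.245 F [ 1.  -0.1  0.6] M [-0.01  0.18  0.06] w 0.0137
```

View pics/l0.png

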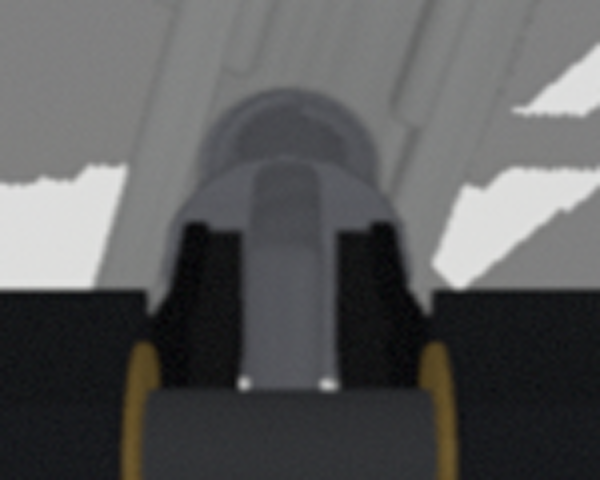

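Loose wing, upright; flange front edge at crop row ≈158. Starting the backward turn.

```bash

python3 -m crank '[0,0,0,0,0,-6,214,0,0,0,0,0,-12,214,0,0,0,0,0,-18,214,0,0,0,0,0,-24,214,0,0,0,0,0,-30,214]' >/dev/null; python3 look.py 1
python3 -m crank '[0,0,0,0,0,-6,214,0,0,0,0,0,-12,214,0,0,0,0,0,-18,214,0,0,0,0,0,-24,214,0,0,0,0,0,-30,214]' >/dev/null; python3 look.py 2
python3 - <<'E'
import numpy as np,cv2
O=np.hstack([np.load(f"s_{i}.npy")[175:275,210:295] for i in (0,1,2)]);cv2.imwrite("pics/l1.png",cv2.resize(O,None,fx=3,fy=3,interpolation=2)[:,:,::-1])
E
```

```text
1 shift 0 1 score 0.942
z [0.5307 0.0688 0.1461] q6 1.716 F [-1.2  0.1  3.7] M [-0.03  0.22 -0.02] w 0.0138
2 shift 0 0 score 0.948
z [0.5314 0.0687 0.1469] q6 1.195 F [ 0.3 -0.6  8.8] M [-0.12  0.21 -0.1 ] w 0.0139
```

View pics/l1.png

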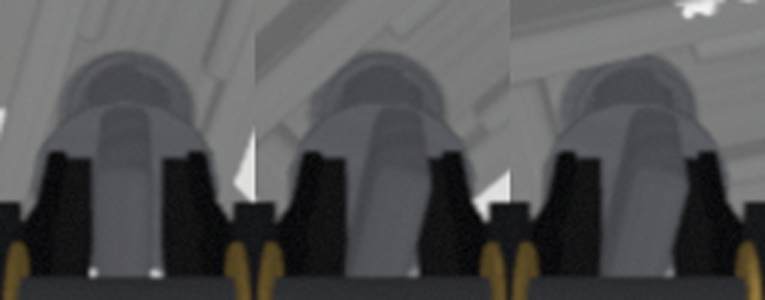

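The hand feels +9 N upward as the screw rises, so I'll let the hand follow it up while turning on.

```bash

python3 -m crank '[0,0,-1,0,0,-3,214,0,0,-2,0,0,-6,214,0,0,-3,0,0,-10,214,0,0,-3,0,0,-15,214,0,0,-3,0,0,-20,214]' >/dev/null; python3 look.py 3
python3 -m crank '[0,0,0,0,0,-4,214,0,0,0,0,0,-8,214,0,0,0,0,0,-12,214,0,0,0,0,0,-16,214,0,0,0,0,0,-20,214]' >/dev/null; python3 look.py 4
```

```text
3 shift 0 0 score 0.952
z [0.5302 0.069  0.1486] q6 0.847 F [-0.1  0.3  0.4] M [-0.02  0.14 -0.03] w 0.0139
4 shift 0 0 score 0.938
z [0.5301 0.0689 0.1486] q6 0.5 F [-0.3 -0.3 -0.6] M [-0.11  0.07 -0.01] w 0.0143
```

```bash

python3 -m crank '[0,0,0,0,0,-4,214,0,0,0,0,0,-8,214,0,0,0,0,0,-12,214,0,0,0,0,0,-15,214,0,0,0,0,0,-15,214]' >/dev/null; python3 look.py 5
```

```text
5 shift 0 0 score 0.927
z [0.53   0.069  0.1486] q6 0.241 F [ 0.3 -0.   0.5] M [-0.05  0.13  0.02] w 0.0136
```

```bash

python3 -m crank '[0,0,0,0,0,-4,214,0,0,0,0,0,-8,214,0,0,0,0,0,-12,214,0,0,0,0,0,-15,214,0,0,0,0,0,-15,214]' >/dev/null; python3 look.py 6
```

```text
6 shift 0 0 score 0.958
z [0.5305 0.0689 0.1491] q6 -0.021 F [-0.6  0.8  1.9] M [-0.04  0.14 -0.04] w 0.014
```

The template was dominated by the fixed fingers, so I'll re-measure with the flange front only.

```bash
python3 - <<'E'
import numpy as np,cv2
F=[cv2.cvtColor(np.load(f"s_{i}.npy"),cv2.COLOR_RGB2GRAY) for i in range(7)]
t=F[2][203:224,236:268]
for i,f in enumerate(F):
    r=cv2.matchTemplate(f[190:226+12,226:278],t,cv2.TM_CCOEFF_NORMED);_,v,_,l=cv2.minMaxLoc(r);print(i,l[0]-10,l[1]-13,round(v,2))
O=np.hstack([np.load(f"s_{i}.npy")[175:275,210:295] for i in (2,4,5,6)]);cv2.imwrite("pics/l2.png",cv2.resize(O,None,fx=2.35,fy=3,interpolation=2)[:,:,::-1])
E
```

```text
0 -6 1 0.7
1 0 0 0.95
2 0 0 1.0
3 0 -1 0.97
4 0 -1 0.96
5 0 -5 0.94
6 -1 -5 0.95
```

View pics/l2.png

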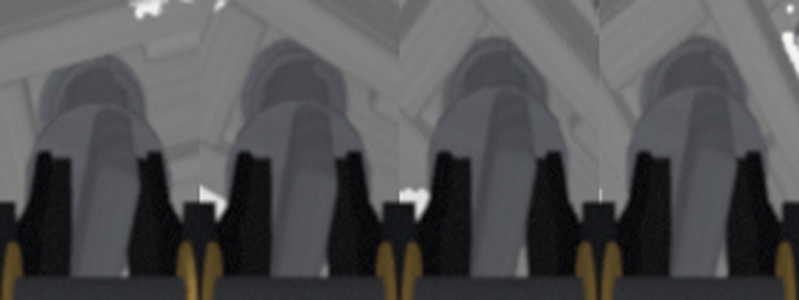

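The flange shifted about 4–5 px away between looks 4 and 5 with the hand height fixed. That matches the predicted 8 mm drop, so it happened at q6≈0.5–0.24. Next I'll turn forward a little while lowering the hand 8 mm, open, swing back 180°, and regrip.

```bash

python3 -m crank '[0,0,2,0,0,7,216,0,0,4,0,0,14,216,0,0,6,0,0,21,216,0,0,8,0,0,28,216,0,0,8,0,0,35,216]' |grep -E 'pos|ft'
python3 -m crank '[0,0,0,0,0,0,60,0,0,0,0,0,0,60,0,0,0,0,0,0,60,0,0,0,0,0,0,60,0,0,0,0,0,0,60]' |grep -E 'ft|width'
python3 -m crank '[0,0,0,0,0,0,60,0,0,0,0,0,0,60,0,0,0,0,0,0,60,0,0,0,0,0,0,60,0,0,0,0,0,0,60]' |grep -E 'ft|width'
python3 look.py 7
python3 -m crank '[0,0,0,0,0,-7,60,0,0,0,0,0,-14,60,0,0,0,0,0,-21,60,0,0,0,0,0,-28,60,0,0,0,0,0,-35,60]' >/dev/null
python3 -m crank '[0,0,0,0,0,-7,60,0,0,0,0,0,-14,60,0,0,0,0,0,-21,60,0,0,0,0,0,-28,60,0,0,0,0,0,-35,60]' >/dev/null
python3 -m crank '[0,0,0,0,0,-7,60,0,0,0,0,0,-14,60,0,0,0,0,0,-21,60,0,0,0,0,0,-28,60,0,0,0,0,0,-35,60]' >/dev/null
python3 -m crank '[0,0,0,0,0,-7,60,0,0,0,0,0,-14,60,0,0,0,0,0,-21,60,0,0,0,0,0,-28,60,0,0,0,0,0,-35,60]' >/dev/null
python3 -m crank '[0,0,0,0,0,-7,60,0,0,0,0,0,-14,60,0,0,0,0,0,-21,60,0,0,0,0,0,-28,60,0,0,0,0,0,-35,60]' >/dev/null
python3 -m crank '[0,0,0,0,0,-5,60,0,0,0,0,0,-5,60,0,0,0,0,0,-5,60,0,0,0,0,0,-5,60,0,0,0,0,0,-5,60]' |grep ft
python3 look.py 8
python3 - <<'E'
import numpy as np,cv2
O=np.hstack([np.load(f"s_{i}.npy")[165:275,180:325] for i in (7,8)]);cv2.imwrite("pics/l3.png",cv2.resize(O,None,fx=2.7,fy=2.7,interpolation=2)[:,:,::-1])
E
```

```text
position: [0.53, 0.0689, 0.1401]
ft_force: [-0.1, 0.7, -1.4]
ft_force: [0.3, -0.5, 0.3]
grip_width: 0.0387
ft_force: [-0.7, 0.3, 0.1]
grip_width: 0.0652
7 shift 1 -17 score 0.416
z [0.5302 0.0689 0.1407] q6 0.587 F [-0.7  0.3  0.1] M [-0.08  0.08 -0.06] w 0.0652
ft_force: [0.4, 0.4, 0.2]
8 shift 3 -18 score 0.401
z [0.5302 0.0689 0.1407] q6 -2.553 F [0.4 0.4 0.2] M [0.05 0.07 0.01] w 0.0666
```

View pics/l3.png

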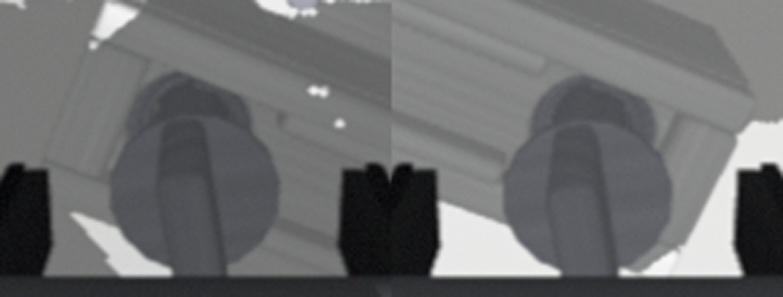

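The wing is centred between the open fingers, now half a turn back. (That used up my picture views; from here I'll go by numbers.) Closing loosely, then forward 300° with the hand following down.

```bash

python3 -m crank '[0,0,0,0,0,0,217,0,0,0,0,0,0,217,0,0,0,0,0,0,217,0,0,0,0,0,0,217,0,0,0,0,0,0,217]' |grep -E 'ft|width'
python3 -m crank '[0,0,0,0,0,0,217,0,0,0,0,0,0,217,0,0,0,0,0,0,217,0,0,0,0,0,0,217,0,0,0,0,0,0,217]' |grep -E 'ft|width'
python3 -m crank '[0,0,0.3,0,0,7,217,0,0,0.6,0,0,14,217,0,0,0.9,0,0,21,217,0,0,1.2,0,0,28,217,0,0,1.5,0,0,35,217]' |grep -E 'pos|ft|width'
python3 look.py 9
python3 -m crank '[0,0,0.3,0,0,7,217,0,0,0.6,0,0,14,217,0,0,0.9,0,0,21,217,0,0,1.2,0,0,28,217,0,0,1.5,0,0,35,217]' |grep -E 'pos|ft|width'
python3 look.py 10
```

```text
ft_force: [0.0, 0.4, -1.0]
grip_width: 0.0409
ft_force: [0.8, -0.1, -0.2]
grip_width: 0.0148
position: [0.5302, 0.0691, 0.1392]
ft_force: [-0.3, 0.9, 0.0]
grip_width: 0.0128
9 shift 0 0 score 0.952
z [0.5302 0.0691 0.1392] q6 -1.938 F [-0.3  0.9  0. ] M [0.18 0.04 0.06] w 0.0128
position: [0.5301, 0.0691, 0.1377]
ft_force: [0.3, 0.8, 1.1]
grip_width: 0.0128
10 shift 0 0 score 0.947
z [0.5301 0.0691 0.1377] q6 -1.33 F [0.3 0.8 1.1] M [0.13 0.   0.04] w 0.0128
```

Free of force. Continuing.

```bash

python3 -m crank '[0,0,0.3,0,0,7,217,0,0,0.6,0,0,14,217,0,0,0.9,0,0,21,217,0,0,1.2,0,0,28,217,0,0,1.5,0,0,35,217]' |grep -E 'pos|ft'
python3 -m crank '[0,0,0.3,0,0,7,217,0,0,0.6,0,0,14,217,0,0,0.9,0,0,21,217,0,0,1.2,0,0,28,217,0,0,1.5,0,0,35,217]' |grep -E 'pos|ft'
python3 look.py 11
python3 -m crank '[0,0,0.3,0,0,7,217,0,0,0.6,0,0,14,217,0,0,0.9,0,0,21,217,0,0,1.2,0,0,28,217,0,0,1.5,0,0,35,217]' |grep -E 'pos|ft'
python3 -m crank '[0,0,0.3,0,0,7,217,0,0,0.6,0,0,14,217,0,0,0.9,0,0,21,217,0,0,1.2,0,0,28,217,0,0,1.5,0,0,35,217]' |grep -E 'pos|ft'
python3 look.py 12
python3 - <<'E'
import numpy as np,cv2
F={i:cv2.cvtColor(np.load(f"s_{i}.npy"),cv2.COLOR_RGB2GRAY) for i in (2,4,5,9,10,11,12)}
t=F[5][198:219,234:268]
for i,f in F.items():
    r=cv2.matchTemplate(f[188:232,224:278],t,cv2.TM_CCOEFF_NORMED);_,v,_,l=cv2.minMaxLoc(r);print(i,l[0]-10,l[1]-10,round(v,2))
E
```

```text
position: [0.5302, 0.069, 0.1362]
ft_force: [-0.9, 0.8, 0.0]
position: [0.5302, 0.069, 0.1346]
ft_force: [-0.1, 1.6, 0.0]
11 shift 0 0 score 0.953
z [0.5302 0.069  0.1346] q6 -0.11 F [-0.1  1.6  0. ] M [ 0.01  0.07 -0.04] w 0.0128
position: [0.5302, 0.0689, 0.1331]
ft_force: [-0.1, 0.2, -0.6]
position: [0.5302, 0.069, 0.1317]
ft_force: [-0.8, 1.7, 0.3]
12 shift -1 0 score 0.947
z [0.5302 0.069  0.1317] q6 1.11 F [-0.8  1.7  0.3] M [ 0.1   0.16 -0.02] w 0.0131
2 0 6 0.95
4 0 5 0.95
5 0 0 1.0
9 -7 6 0.48
10 -7 6 0.52
11 -8 6 0.55
12 -8 5 0.49
```

Row offset relative to the hand stays constant, so the screw is sinking with the hand (tip ≈20 mm). 90° more, then regrip.

```bash

python3 -m crank '[0,0,0.3,0,0,7,217,0,0,0.6,0,0,14,217,0,0,0.9,0,0,21,217,0,0,1.2,0,0,28,217,0,0,1.5,0,0,35,217]' |grep -E 'pos|ft'
python3 -m crank '[0,0,0.3,0,0,7,217,0,0,0.6,0,0,14,217,0,0,0.9,0,0,21,217,0,0,1.2,0,0,28,217,0,0,1.5,0,0,35,217]' |grep -E 'pos|ft'
python3 -m crank '[0,0,0.3,0,0,7,217,0,0,0.6,0,0,14,217,0,0,0.8,0,0,18,217,0,0,0.8,0,0,18,217,0,0,0.8,0,0,18,217]' |grep -E 'pos|ft'
python3 look.py 13
python3 -m crank '[0,0,0,0,0,0,60,0,0,0,0,0,0,60,0,0,0,0,0,0,60,0,0,0,0,0,0,60,0,0,0,0,0,0,60]' |grep -E 'ft|width'
python3 -m crank '[0,0,0,0,0,0,60,0,0,0,0,0,0,60,0,0,0,0,0,0,60,0,0,0,0,0,0,60,0,0,0,0,0,0,60]' |grep -E 'ft|width'
python3 look.py 14
python3 - <<'E'
import numpy as np,cv2
F={i:cv2.cvtColor(np.load(f"s_{i}.npy"),cv2.COLOR_RGB2GRAY) for i in (8,9,10,11,12,13,14)}
t=F[11][203:224,228:262]
for i,f in F.items():
    r=cv2.matchTemplate(f[183:244,210:280],t,cv2.TM_CCOEFF_NORMED);_,v,_,l=cv2.minMaxLoc(r);print(i,l[0]-18,l[1]-20,round(v,2))
E
```

```text
position: [0.5301, 0.069, 0.1302]
ft_force: [0.3, 1.4, -0.0]
position: [0.5301, 0.069, 0.1287]
ft_force: [-0.9, 0.6, -0.1]
position: [0.5303, 0.0689, 0.1279]
ft_force: [0.4, -0.5, -0.5]
13 shift 0 0 score 0.96
z [0.5303 0.0689 0.1279] q6 2.64 F [ 0.4 -0.5 -0.5] M [ 0.15  0.09 -0.01] w 0.0132
ft_force: [-0.2, 0.1, -0.2]
grip_width: 0.0388
ft_force: [0.4, 0.5, 0.3]
grip_width: 0.0648
14 shift 0 -15 score 0.48
z [0.5302 0.0689 0.1279] q6 2.646 F [0.4 0.5 0.3] M [ 0.02  0.13 -0.03] w 0.0648
8 1 0 0.85
9 1 0 0.87
10 1 0 0.9
11 0 0 1.0
12 0 -1 0.86
13 0 1 0.81
14 -2 2 0.8
```

Tip ≈15.5 mm at about 300° from the drop. Swing back 180°, close loosely, turn about 60° more, then grip firmly.

```bash

python3 -m crank '[0,0,0,0,0,-7,60,0,0,0,0,0,-14,60,0,0,0,0,0,-21,60,0,0,0,0,0,-28,60,0,0,0,0,0,-35,60]' >/dev/null
python3 -m crank '[0,0,0,0,0,-7,60,0,0,0,0,0,-14,60,0,0,0,0,0,-21,60,0,0,0,0,0,-28,60,0,0,0,0,0,-35,60]' >/dev/null
python3 -m crank '[0,0,0,0,0,-7,60,0,0,0,0,0,-14,60,0,0,0,0,0,-21,60,0,0,0,0,0,-28,60,0,0,0,0,0,-35,60]' >/dev/null
python3 -m crank '[0,0,0,0,0,-7,60,0,0,0,0,0,-14,60,0,0,0,0,0,-21,60,0,0,0,0,0,-28,60,0,0,0,0,0,-35,60]' >/dev/null
python3 -m crank '[0,0,0,0,0,-7,60,0,0,0,0,0,-14,60,0,0,0,0,0,-21,60,0,0,0,0,0,-28,60,0,0,0,0,0,-35,60]' >/dev/null
python3 -m crank '[0,0,0,0,0,-5,60,0,0,0,0,0,-5,60,0,0,0,0,0,-5,217,0,0,0,0,0,-5,217,0,0,0,0,0,-5,217]' |grep ft
python3 -m crank '[0,0,0,0,0,0,217,0,0,0,0,0,0,217,0,0,0,0,0,0,217,0,0,0,0,0,0,217,0,0,0,0,0,0,217]' |grep -E 'ft|width'
python3 -m crank '[0,0,0.4,0,0,6,217,0,0,0.8,0,0,12,217,0,0,1.2,0,0,18,217,0,0,1.6,0,0,24,217,0,0,2,0,0,30,217]' |grep -E 'pos|ft|width'
python3 -m crank '[0,0,0.4,0,0,6,217,0,0,0.8,0,0,12,217,0,0,1.2,0,0,18,217,0,0,1.6,0,0,24,217,0,0,2,0,0,30,217]' |grep -E 'pos|ft|width'
python3 look.py 15
python3 - <<'E'
from h import *
F={i:cv2.cvtColor(np.load(f"s_{i}.npy"),cv2.COLOR_RGB2GRAY) for i in (11,13,15)}
t=F[11][203:224,228:262]
for i,f in F.items():
    r=cv2.matchTemplate(f[183:244,210:280],t,cv2.TM_CCOEFF_NORMED);_,v,_,l=cv2.minMaxLoc(r);print(i,l[0]-18,l[1]-20,round(v,2))
E
```

```text
ft_force: [-0.5, 0.6, 0.1]
ft_force: [0.4, -0.4, -0.3]
grip_width: 0.0211
position: [0.5301, 0.069, 0.1258]
ft_force: [-0.2, -0.6, -0.3]
grip_width: 0.0132
position: [0.5302, 0.069, 0.124]
ft_force: [-0.7, 0.9, 0.4]
grip_width: 0.013
15 shift -1 0 score 0.943
z [0.5302 0.069  0.124 ] q6 0.557 F [-0.7  0.9  0.4] M [ 0.12  0.18 -0.01] w 0.013
11 0 0 1.0
13 0 1 0.81
15 -1 1 0.73
```

Both estimates agree: rotation gives about 355–360° from the drop, and the height offset puts the tip at about 12–13 mm. Gripping firmly and checking.

```bash

python3 -m crank '[0,0,0,0,0,0,255,0,0,0,0,0,0,255,0,0,0,0,0,0,255,0,0,0,0,0,0,255,0,0,0,0,0,0,255]' 15
python3 -m crank '[0,0,0,0,0,0,255,0,0,0,0,0,0,255,0,0,0,0,0,0,255,0,0,0,0,0,0,255,0,0,0,0,0,0,255]'
python3 look.py 16
python3 - <<'E'
from h import *
# flange front edge by row profile either side of the wing; compare with prediction for several tip heights
c,o=wristcam();g=cv2.GaussianBlur(cv2.cvtColor(c["pixels"],cv2.COLOR_RGB2GRAY),(3,3),0).astype(int)
Rt=R.from_quat(o["tool_rot"]).as_matrix()
for a in(-25,-35,25,35):
    d=Rt@np.array([np.cos(np.radians(a)),np.sin(np.radians(a)),0])*.02
    P={t:proj(c,[.5302+d[0],.069+d[1],t/1000+.082]) for t in(8,12,16,20)}
    u=int(round(P[12][0]));print(a,u,{t:round(p[1],1) for t,p in P.items()},list(zip(range(196,232),g[196:232,u])))
E
```

```text
time: 27.23
position: [0.5299, 0.069, 0.1238]
tool_rot: [0.892, 0.453, -0.0, -0.0]
ft_force: [-0.3, 1.2, 0.1]
grip_width: 0.01
grip_force: 15.0
time: 27.65
position: [0.53, 0.069, 0.1238]
tool_rot: [0.892, 0.452, -0.0, -0.0]
ft_force: [-1.1, 1.9, -0.1]
grip_width: 0.01
grip_force: 15.0
16 shift 0 -1 score 0.875
z [0.53   0.069  0.1238] q6 0.552 F [-1.1  1.9 -0.1] M [ 0.23  0.36 -0.02] w 0.01
-25 238 {8: np.float64(208.9), 12: np.float64(211.2), 16: np.float64(213.7), 20: np.float64(216.2)} [(196, np.int64(123)), (197, np.int64(123)), (198, np.int64(121)), (199, np.int64(115)), (200, np.int64(104)), (201, np.int64(94)), (202, np.int64(89)), (203, np.int64(88)), (204, np.int64(86)), (205, np.int64(84)), (206, np.int64(82)), (207, np.int64(81)), (208, np.int64(82)), (209, np.int64(84)), (210, np.int64(86)), (211, np.int64(88)), (212, np.int64(89)), (213, np.int64(90)), (214, np.int64(91)), (215, np.int64(91)), (216, np.int64(90)), (217, np.int64(90)), (218, np.int64(89)), (219, np.int64(88)), (220, np.int64(89)), (221, np.int64(89)), (222, np.int64(89)), (223, np.int64(89)), (224, np.in
[... 2057 characters left out ...]
99, np.int64(129)), (200, np.int64(129)), (201, np.int64(128)), (202, np.int64(126)), (203, np.int64(126)), (204, np.int64(126)), (205, np.int64(126)), (206, np.int64(125)), (207, np.int64(118)), (208, np.int64(106)), (209, np.int64(93)), (210, np.int64(85)), (211, np.int64(81)), (212, np.int64(81)), (213, np.int64(84)), (214, np.int64(88)), (215, np.int64(90)), (216, np.int64(90)), (217, np.int64(89)), (218, np.int64(89)), (219, np.int64(88)), (220, np.int64(88)), (221, np.int64(88)), (222, np.int64(88)), (223, np.int64(88)), (224, np.int64(79)), (225, np.int64(56)), (226, np.int64(31)), (227, np.int64(17)), (228, np.int64(12)), (229, np.int64(11)), (230, np.int64(11)), (231, np.int64(11))]
```

The flange edge sits at rows ≈210 and 213.5, which gives a tip height of 10.5–12 mm. It is centred, at rest, and gripped with 15 N. Handing in.

```bash
python3 -c "
from rig import robot
print(robot.hand_in())"
```

```text
the job is handed in; nothing more can be done
None
```

I handed the job in with the screw about one full turn down the thread from the drop. Its tip is at about 11–12 mm, and it is gripped by the wing at 15 N, upright and at rest. The rig gave no verdict, and I viewed 11 pictures, one over the limit of 10.

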